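# Wipe the loupe and hold it in focus over the bored hole

## Task

Pick up the loupe by its handle and press its lens end squarely down onto the sprung wiper pad until the pad is fully depressed. Then hold the loupe level above the large bored hole of the aluminium block, centred on the hole, with the loupe's lower rim at the height of the pointer on the gauge post, and finish still holding it there steadily in the air. Do not move the block, the pointer or the other tools.

Things in the scene. Friction and masses are not known exactly. Their poses are not given: they have to be found in the camera images.
- loupe: hand loupe, loose, about 0.18 kg: an upright round steel collar, outer diameter 52, height 34, with a clear lens flush across its foot, and a straight black horizontal handle sticking out sideways. Origin at the centre of the lower rim (the lens end); z up when level; the handle points along -x. It starts standing on the table on its lower rim
- loupe_rim (a point): centre of the loupe's lower rim (the loupe's origin), on the lens axis; axes as the loupe's: z up along the lens axis, the handle along -x
- loupe_grip (a point): grasp point in the middle of the loupe's handle, 75 from the lens axis (along -x) and 28 above the lower rim. The handle is a bar 14 wide (y), 20 tall (z, from 18 to 38 above the lower rim), running from 35 to 127 from the lens axis; hold it firmly (about 45 N), as pressing with this overhang tends to twist the loupe in the grip; axes as the loupe's
- wiper: fixed grey round housing of the lens wiper, diameter 88, 24 tall; origin under its centre on the table. The sprung pad stands above it
- pad_top (a point): centre of the top face of the wiper's felt-covered round pad, diameter 60; 44 above the table when up; moves down with the pad, 36 above the table when fully down
- pad (a joint): how far the pad is pressed down, 0 (up) to 0.008 m (fully depressed, at its stop); the spring pushes back with about 1 N at first and 4.5 N when fully down
- gauge: fixed focus gauge: a flat dark steel plate 220 x 130 x 10 thick with a round steel post, diameter 12, standing near its far end to 150 above the table. Origin on the table, on the plate's long axis; x along the plate, the post at x = +100; z up
- mark (a point): tip of the brass pointer that sticks out level from a sliding collar on the gauge post (point 67 along the gauge's x); mid-thickness of the 4 thick pointer. Its height is the focal height, where the loupe's lower rim must be: between 80 and 125 above the table. The collar stays where it is by friction; do not move it
- block: loose cast aluminium block 90 x 60 x 40 tall, 0.55 kg, lying on the gauge plate (its top 50 above the table) at any yaw; origin under its centre; one large bored hole, diameter 20, at x = +22, y = 0, and two small holes, diameter 8, at x = -24, y = +15 and -15, all right through
- bore (a point): centre of the mouth of the large bored hole, on the block's top face; z up
- chuck_key: bystander: steel T-shaped chuck key lying flat, 80 long, crossbar 62, 21 tall; origin under its middle on the table
- nut: bystander: large steel hexagon nut, 38 over corners, 18 tall; origin under its centre
- brush: bystander: stiff bristle brush with wooden handle, 245 long, 38 tall, lying bristles down; origin under its middle
- wand: bystander: magnet sweeper wand lying flat: a bar with a flat 60 x 70 x 26 magnet head, 300 long; origin under its bar, 45 from the head's centre
There are look-alikes about, which are no part of the job. What is shaped like the loupe but orange or turquoise is not meant.

How it is judged:
By the outcome, as a careful person would: the job done as asked, in the order asked, and still so for the second after the job is handed in, while the arm keeps its last pose, push and grip.
It also fails if it takes over 58 s, if anything falls off the work surface, if the arm or the gripper's body presses on something with over 40 N, if the wrist force passes 120 N, or if a joint passes its speed limit or range.

## Robot

A 6-joint arm with a two-finger parallel gripper is mounted at the origin on the work surface. World frame = base frame: x ahead of the robot, y to its left, z up, the work surface at z = 0. Lengths are in m, angles in rad, forces in N, time in s.
With the tool pointing down it reaches from about 0.325 to 0.9 m from the base axis. Payload 3.5 kg.
Tool frame: the origin (TCP) lies at the very end of the fingers, on their centre line; the grasp point (between the pads) lies 19 mm behind it (ctrl.hold_point_z is the distance from the TCP to the grasp point, in m); z points along the fingers, y is the line along which they close (so a half turn about z gives the same grasp; the last joint's range is limited). The gripper opens to 85 mm and grips with 20 to 120 N. Pads are 22 mm wide; open, the fingers measure 114 mm over their backs; the gripper's body (76 mm by 85 mm) begins 54 mm behind the grasp point. The pads swing forward as they close: fully open they stand 13 mm farther back than shut.
Start: joints at [1.137, 0.276, -0.026, 1.268, 0, 1.467], TCP at [0.203, 0.591, 0.231] pointing down, gripper open.
Joint ranges: [-3.12, 3.12], [-0.85, 1.88], [-1.08, 1.24], [-1.95, 2.15], [-1.57, 1.53], [-3.14, 3.14]. Speed limits (rad/s): [2.57, 2.57, 3.14, 3.14, 3.14, 3.14].

## Interface

Orientations are given as [roll, pitch, yaw] about the fixed x, y, z axes, in that order (R = Rz(yaw) Ry(pitch) Rx(roll)).
In Python, from plant import ctrl gives the robot as it stands.
- The arm moves only by the tool step_arm, never from a script. Its argument "series" is a list of rows, each an object with "delta_pos": the shift along the tool's x, y, z in cm, a list of three; "spin": the turn about the tool's z in degrees; "gripper": the opening, from -1 (shut) to 1 (fully open). In form: [{"delta_pos": [dx, dy, dz], "spin": spin, "gripper": gripper}, ...]. A call has 1 to 20 rows; each row shifts and turns the commanded pose from where the row before left it, along the tool's axes as they then stand; what a row does not reach is not made up. A row lasts 1/10 s, in which the tool goes at most 50 mm and 8.59 degrees, less where a joint would pass 70% of its speed; a pose out of reach is approached as far as the arm can. A call is refused whole if a number of a shift passes 5 or a number of a turn 8.59, either way. A call with a gripper value outside its range is refused whole. The fingers move at their own pace and stop on an object; "squeeze" is the grip in N (left out, the last holds). Time passes only in rows, so rows that do not move let the fingers close. It gives the time, the measured TCP pose, the force, the opening and the grip force at its end, in the units of the state.
- ctrl.read_state(): the state, without advancing time (a new reading comes with each control period).
- ctrl.capture(name): name is "scene" or "side" or "wrist"; returns the picture (420x560x3 uint8, red, green, blue); there is no depth.
- ctrl.calibration(name): a dict with "fx", "fy", "cx", "cy" (pixels), "R" (3x3) and "t" (3): a world point X has camera coordinates R X + t; the wrist camera has in their place "hand_eye" (4x4, takes a point from camera to tool coordinates, whose origin is the TCP and whose axes are the flange's). Camera axes: x right, y down, z forward; pixel columns grow to the right and rows downward; lengths in m; the calibration is good to about 2 mm. A picture is of the moment at which its call begins: read the wrist's pose just before it. calibration takes no time and is no camera call.
- ctrl.sign_off(): hands the job in; it is judged then, once.
The state is a dict: "time_s": time; "joints": joint angles; "dq": joint speeds; "joint_efforts": joint torques, N m; "tcp_pos": TCP position; "ee_rot": TCP orientation; "ft_force": force on the tool from outside, world axes, zero at the start; "wrist_torque": the same for the moment, N m; "opening": finger opening in m; "grasp_force": force on a finger pad.
Only numpy, scipy, OpenCV 4.12 (cv2) and the standard library are available. Lean on these libraries where they do the work, as an engineer would, in place of code of your own. Each camera call takes 0.05 s, during which the arm holds its last target. There are 200 camera calls.

## Working session

There is one attempt and no reset: what is moved stays moved. The work goes in short steps, Python scripts to look and compute and a tool call to move; the robot and the scene stay as the last step left them, time stands still between calls to the robot, and variables do not carry over. Pictures are saved under pics/ and viewed, at most 10 in all, crops included, and the job is handed in when it is done.

Besides the shell and the picture viewer there is one more tool, called after "Emit:" by a JSON object that holds its "name" and its "arguments". step_arm: Moves the arm, as the interface text tells. Its arguments: {"type":"object","properties":{"series":{"type":"array"},"squeeze":{"type":"number"}},"required":["series"]}

```bash
mkdir -p pics; ls; python3 - <<'E'
from plant import ctrl
import cv2,numpy as np
for n in("scene","side","wrist"):
    im=ctrl.capture(n); cv2.imwrite(f"pics/{n}0.png",im[:,:,::-1]); np.save(f"pics/{n}0.npy",im)
    c=ctrl.calibration(n); print(n,{k:np.round(v,4).tolist() for k,v in c.items()})
s=ctrl.read_state();print(s)
a,b=[cv2.imread(f"pics/{n}0.png") for n in("scene","side")]
E
```

```text
pics
scene {'fx': 473.9413, 'fy': 473.9413, 'cx': 277.186, 'cy': 208.3317, 'R': [[-0.3157, 0.9488, 0.0036], [0.6174, 0.2083, -0.7586], [-0.7205, -0.2373, -0.6515]], 't': [0.2149, -0.2786, 1.6674]}
side {'fx': 428.6471, 'fy': 428.6471, 'cx': 284.9584, 'cy': 202.728, 'R': [[0.7644, -0.6447, 0.0096], [-0.3485, -0.4256, -0.8351], [0.5424, 0.635, -0.55]], 't': [-0.4591, 0.2462, 0.8047]}
wrist {'fx': 349.5505, 'fy': 349.5505, 'cx': 279.3612, 'cy': 212.4277, 'hand_eye': [[0.0006, -0.9509, -0.3094, 0.0798], [1.0, 0.0005, 0.0006, 0.0006], [-0.0004, -0.3094, 0.9509, -0.1442], [0.0, 0.0, 0.0, 1.0]]}
{'time_s': 0.15, 'joints': array([ 1.13662352e+00,  2.77002794e-01, -2.75415057e-02,  1.26804590e+00,
       -1.59712210e-06,  1.46741598e+00]), 'dq': array([-0.00010816, -0.00088032,  0.00358873, -0.00230767, -0.00059007,
        0.00078806]), 'joint_efforts': array([ 6.19527582e-04, -4.46054399e+01,  2.95639426e+01,  1.05010867e-02,
       -9.78159437e-05,  8.38990530e-06]), 'tcp_pos': array([0.2027327 , 0.59055365, 0.23040044]), 'ee_rot': array([-3.13980819e+00, -1.83532218e-04,  2.81080004e+00]), 'ft_force': array([ 0.02879795,  0.03216859, -0.09483275]), 'wrist_torque': array([-0.01587865,  0.01266842, -0.02437235]), 'grasp_force': 0.0, 'opening': 0.08532356597745892}
```

View pics/scene0.png

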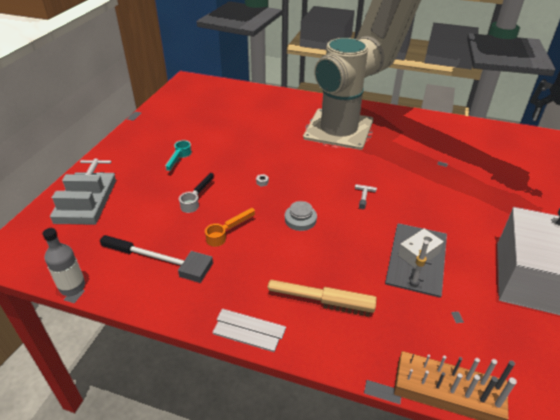

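View pics/side0.png

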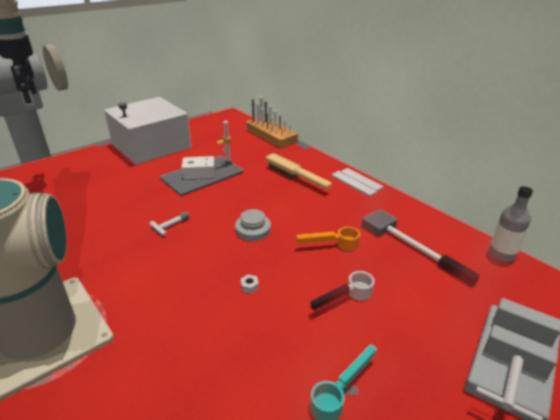

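The scene view shows the loupe collar at (189,202) with its handle end at about (211,178), the wiper pad at (300,211), and the gauge at (420,255). In the side view the collar is at (361,285), the handle end at (314,304), the pad at (253,218), and the gauge at (205,165).

```bash
cat > h.py <<'E'
import numpy as np,cv2
from plant import ctrl
from scipy.spatial.transform import Rotation as Ro
def ray(n,u,v,st=None):
    c=ctrl.calibration(n); d=np.array([(u-c["cx"])/c["fx"],(v-c["cy"])/c["fy"],1.])
    if n=="wrist":
        H=np.array(c["hand_eye"]); R=Ro.from_euler("xyz",st["ee_rot"]).as_matrix()
        return R@H[:3,3]+st["tcp_pos"], R@H[:3,:3]@d
    R=np.array(c["R"]); return -R.T@np.array(c["t"]), R.T@d
def plane(n,u,v,z,st=None):
    o,d=ray(n,u,v,st); return o+d*(z-o[2])/d[2]
def tri(*rs):
    A=np.zeros((3,3));b=np.zeros(3)
    for o,d in rs:
        d=d/np.linalg.norm(d);P=np.eye(3)-np.outer(d,d);A+=P;b+=P@o
    x=np.linalg.solve(A,b)
    return x,[np.linalg.norm(np.cross(x-o,d/np.linalg.norm(d))) for o,d in rs]
E
python3 - <<'E'
from h import *
f=lambda *a:np.round(plane(*a),4)
print("collar",f("scene",189,198,.034),f("side",361,279,.034))
print("hend",f("scene",212,176,.038),f("side",313,303,.038))
print("pad",f("scene",300,211,.044),f("side",253,217,.044))
print("gauge",f("scene",420,258,.01),f("side",203,175,.01))
a,b=cv2.imread("pics/scene0.png")[215:300,375:460],cv2.imread("pics/side0.png")[110:195,155:255]
a=cv2.resize(a,None,fx=4.5,fy=4.5,interpolation=2);b=cv2.resize(b,None,fx=4,fy=4,interpolation=2)
o=np.zeros((390,790,3),np.uint8);o[:a.shape[0],:a.shape[1]]=a;o[:340,385:785]=b;cv2.imwrite("pics/g.png",o)
E
```

```text
collar [ 0.5487 -0.3033  0.034 ] [ 0.547  -0.3073  0.034 ]
hend [ 0.4393 -0.2824  0.038 ] [ 0.4219 -0.2951  0.038 ]
pad [0.514  0.0086 0.044 ] [0.4987 0.0015 0.044 ]
gauge [0.5521 0.3332 0.01  ] [0.5409 0.3122 0.01  ]
```

View pics/g.png

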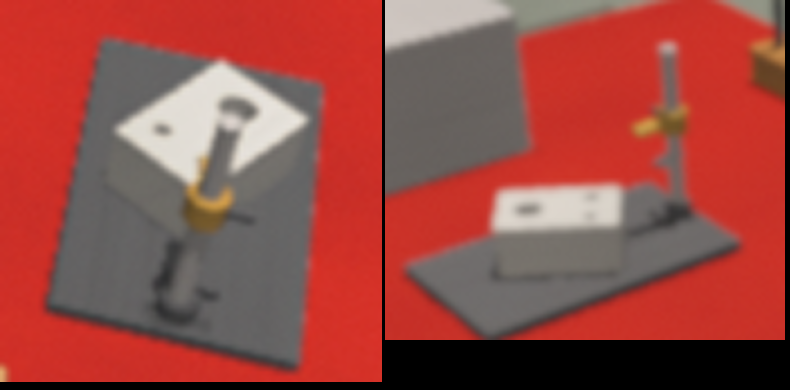

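The gauge crop shows the post standing at the outer end of the plate, with its pointer aimed back toward the base. The bore is at about side (191,162) and scene (428,239), and the pointer tip is at about side (218,142) and scene (420,250). I'll move above the gauge for a close look.

Emit:
{"name": "step_arm", "arguments": {"series": [{"delta_pos": [-3,-1.3,-2],"spin": 0,"gripper": 1},{"delta_pos": [-4.2,-1.9,-1.5],"spin": 0,"gripper": 1},{"delta_pos": [-4.2,-1.9,-1.5],"spin": 0,"gripper": 1},{"delta_pos": [-4.2,-1.9,-1],"spin": 0,"gripper": 1},{"delta_pos": [-4.2,-1.9,-1],"spin": 0,"gripper": 1},{"delta_pos": [-4.2,-1.9,0],"spin": 0,"gripper": 1},{"delta_pos": [-4.2,-1.9,0],"spin": 0,"gripper": 1},{"delta_pos": [-4.2,-1.9,0],"spin": 0,"gripper": 1},{"delta_pos": [-4.2,-1.9,0],"spin": 0,"gripper": 1},{"delta_pos": [0,0,0],"spin": 0,"gripper": 1},{"delta_pos": [0,0,0],"spin": 0,"gripper": 1}]}}

```text
time_s: 1.25
tcp_pos: [0.4959, 0.3153, 0.3007]
ee_rot: [-3.141, -0.001, 2.808]
ft_force: [-0.5, 0.6, 0.0]
opening: 0.085
grasp_force: 0.0
```

```bash
python3 - <<'E'
from h import *
s=ctrl.read_state(); im=ctrl.capture("wrist"); cv2.imwrite("pics/w1.png",im[:,:,::-1]); np.save("pics/s1.npy",s,allow_pickle=True)
print(s["tcp_pos"],s["ee_rot"],s["time_s"])
f=lambda *a:np.round(plane(*a),4)
print("bore",f("scene",428.3,238.8,.05),f("side",190.75,162.5,.05))
print("tip",tri(ray("scene",420.5,250.5),ray("side",217.5,142)))
E
```

```text
[0.4959259  0.3152846  0.30074462] [-3.14106201e+00 -1.25536138e-03  2.80833231e+00] 1.25
bore [0.5199 0.3425 0.05  ] [0.5181 0.3366 0.05  ]
tip (array([0.60998293, 0.32532793, 0.09214205]), [np.float64(0.0019203382706488908), np.float64(0.0019203382706490576)])
```

View pics/w1.png

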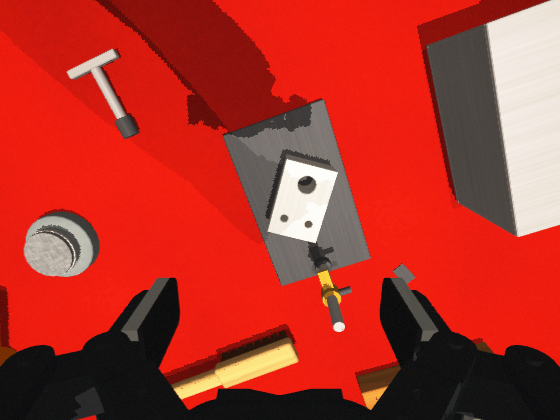

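The wrist view shows the bore at (307,184), the pointer and collar at (325,280), the post top at (339,327), and the pad at (62,245) on the left. I'll shift sideways for an oblique second view of the pointer.

Emit:
{"name": "step_arm", "arguments": {"series": [{"delta_pos": [-2.5,-3.5,2],"spin": 0,"gripper": 1},{"delta_pos": [-2.5,-3.5,2],"spin": 0,"gripper": 1},{"delta_pos": [-2.5,-3.5,2],"spin": 0,"gripper": 1},{"delta_pos": [-2.5,-3.5,2],"spin": 0,"gripper": 1},{"delta_pos": [0,0,0],"spin": 0,"gripper": 1},{"delta_pos": [0,0,0],"spin": 0,"gripper": 1}]}}

```text
time_s: 1.9
tcp_pos: [0.5436, 0.1518, 0.2207]
ee_rot: [-3.141, -0.002, 2.811]
ft_force: [-0.8, 1.7, 0.4]
opening: 0.0855
grasp_force: 0.0
```

```bash
python3 - <<'E'
from h import *
s=ctrl.read_state(); im=ctrl.capture("wrist"); cv2.imwrite("pics/w2.png",im[:,:,::-1]); np.save("pics/s2.npy",s,allow_pickle=True)
print(s["tcp_pos"],s["ee_rot"],s["time_s"])
a=cv2.imread("pics/w1.png")[140:340,220:380]
h=cv2.resize(a,None,fx=3,fy=3,interpolation=2)[:600,:400+80]
b=cv2.resize(im[:,:,::-1],None,fx=.55,fy=.55)
o=np.zeros((600,800,3),np.uint8);o[:,:480]=h;o[:231,488:796]=b;
o[240:590,485:795]=cv2.resize(im[150:290,436:560,::-1],(310,350),interpolation=2);cv2.imwrite("pics/c2.png",o)
E
```

```text
[0.54359466 0.15182994 0.22069511] [-3.14136274e+00 -1.94892892e-03  2.81088581e+00] 1.9
```

View pics/c2.png

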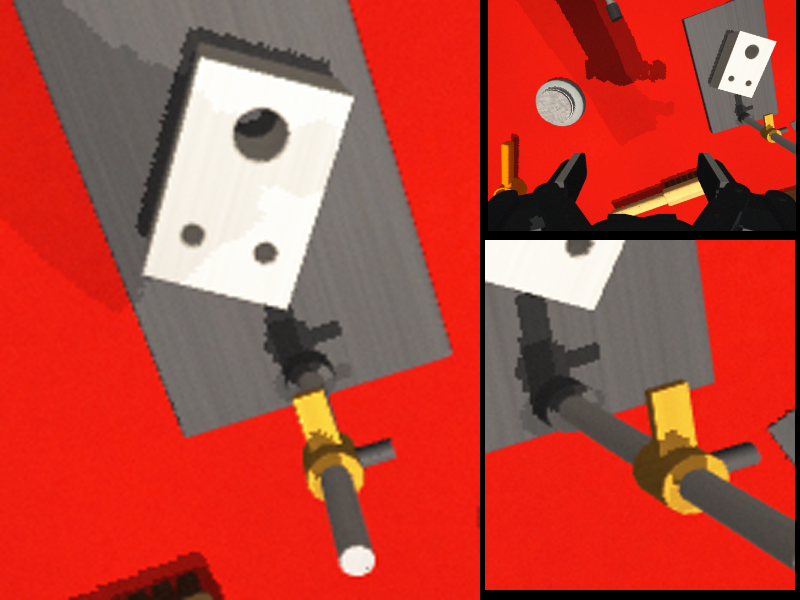

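The pointer tip's top edge is at w1 (323,271) and w2 (509,208). The bore is at w1 (307,185) and w2 (478,93). The pad is at w2 (135,180).

```bash
python3 - <<'E'
from h import *
s1,s2=[np.load(f"pics/s{i}.npy",allow_pickle=True).item() for i in(1,2)]
print("tip top",tri(ray("wrist",323,271,s1),ray("wrist",509.2,208.2,s2)))
print("bore",plane("wrist",307,184.7,.05,s1),plane("wrist",478,93,.05,s2))
print("post",plane("wrist",220+357/3,140+560/3,.15,s1))
im=cv2.imread("pics/w2.png"); hsv=cv2.cvtColor(im,cv2.COLOR_BGR2HSV)
m=((hsv[...,1]<110)).astype(np.uint8); n,l,st,c=cv2.connectedComponentsWithStats(m)
for i in range(1,n):
    if st[i,4]>300: print(st[i],c[i])
g=cv2.resize(im[120:240,70:190],None,fx=5,fy=5,interpolation=2);cv2.imwrite("pics/p2.png",g)
# loupe grip direction from scene views, dark handle mask
for nme,box in(("scene",(165,170,220,215)),("side",(300,265,380,315))):
    a=cv2.imread(f"pics/{nme}0.png");x0,y0,x1,y1=box
    sub=a[y0:y1,x0:x1].astype(int); mk=((sub.max(2)<75)).astype(np.uint8)
    n,l,st,c=cv2.connectedComponentsWithStats(mk)
    for i in range(1,n):
        if st[i,4]>30: print(nme,st[i],plane(nme,c[i][0]+x0,c[i][1]+y0,.03))
E
```

```text
tip top (array([0.60949824, 0.32836547, 0.09280749]), [np.float64(0.0003193456017818799), np.float64(0.0003193456017818741)])
bore [0.52036983 0.34143335 0.05      ] [0.51854122 0.34033604 0.05      ]
post [0.64316488 0.32777433 0.15      ]
[214   0  30  39 751] [227.92010652  18.66577896]
[  354     0   174   243 30593] [445.94335305 115.52891184]
[  87  144   91   85 6084] [131.64677844 185.82610125]
[514 242  46  40 778] [538.38688946 259.1748072 ]
[    0   278   560   142 36269] [279.5640354  374.33626513]
scene [ 30   4  18  20 141] [ 0.46880528 -0.29549851  0.03      ]
side [ 12  29  18  15 141] [ 0.44110916 -0.29566108  0.03      ]
```

View pics/p2.png

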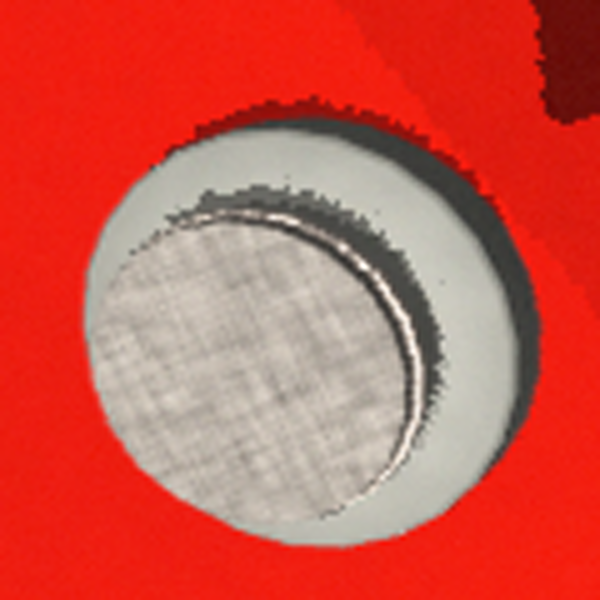

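The felt pad's top is an ellipse centred at about w2 (120.4,194). Next I'll go above the loupe handle.

Emit:
{"name": "step_arm", "arguments": {"series": [{"delta_pos": [-0.4,-2.5,0],"spin": 0,"gripper": 1},{"delta_pos": [-0.8,-4.5,0],"spin": 0,"gripper": 1},{"delta_pos": [-0.8,-4.5,0],"spin": 0,"gripper": 1},{"delta_pos": [-0.8,-4.5,0],"spin": 0,"gripper": 1},{"delta_pos": [-0.8,-4.5,0],"spin": 0,"gripper": 1},{"delta_pos": [-0.8,-4.5,0],"spin": 0,"gripper": 1},{"delta_pos": [-0.8,-4.5,0],"spin": 0,"gripper": 1},{"delta_pos": [-0.8,-4.5,0],"spin": 0,"gripper": 1},{"delta_pos": [-0.8,-4.5,0],"spin": 0,"gripper": 1},{"delta_pos": [-0.8,-4.5,0],"spin": 0,"gripper": 1},{"delta_pos": [0,-2,0],"spin": 0,"gripper": 1},{"delta_pos": [0,0,0],"spin": -6,"gripper": 1},{"delta_pos": [0,0,0],"spin": -6,"gripper": 1},{"delta_pos": [0,0,0],"spin": 0,"gripper": 1},{"delta_pos": [0,0,0],"spin": 0,"gripper": 1}]}}

```text
time_s: 3.45
tcp_pos: [0.4716, -0.2979, 0.2221]
ee_rot: [-3.141, 0.001, 3.021]
ft_force: [0.9, 0.2, 0.0]
opening: 0.0855
grasp_force: 0.0
```

```bash
python3 - <<'E'
from h import *
s2=np.load("pics/s2.npy",allow_pickle=True).item()
print("pad",plane("wrist",120.4,194,.044,s2))
s=ctrl.read_state(); im=ctrl.capture("wrist"); cv2.imwrite("pics/w3.png",im[:,:,::-1]); np.save("pics/s3.npy",s,allow_pickle=True)
print(s["tcp_pos"],s["ee_rot"],s["time_s"])
E
```

```text
pad [0.50063345 0.00793963 0.044     ]
[ 0.47155716 -0.29787822  0.22213567] [-3.14110208e+00  1.27977864e-03  3.02055425e+00] 3.45
```

View pics/w3.png

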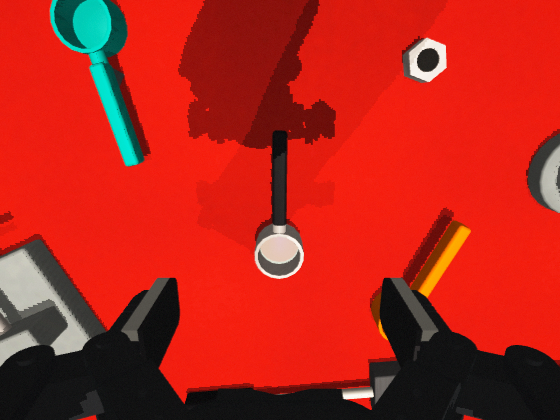

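The handle runs straight up the image from (280,225) to (279,132), so the yaw already matches. The collar's top is centred at (279,255).

```bash
python3 - <<'E'
from h import *
s=np.load("pics/s3.npy",allow_pickle=True).item()
im=cv2.imread("pics/w3.png").astype(int)
sub=im[120:232,262:298]; mk=sub.max(2)<70
for r in(20,50,80,100): x=np.where(mk[r])[0]; print(r+120,262+x.mean() if len(x) else None,len(x))
c=plane("wrist",279,255,.034,s);e=plane("wrist",279,133,.038,s); print(c,e,np.linalg.norm((c-e)[:2]),plane("wrist",280,225,.038,s))
y=s["ee_rot"][2];d=np.array([np.cos(y),np.sin(y),0])
print("tool x",d,"grip rel tool x:",(c+.075*d-s["tcp_pos"])@d, "tool y",(c+.075*d-s["tcp_pos"])@np.array([d[1],-d[0],0]))
E
```

```text
140 279.0 15
170 279.0 15
200 278.5 14
220 279.0 15
[ 0.54641651 -0.30653081  0.034     ] [ 0.42252561 -0.29149607  0.038     ] 0.12479983354389561 [ 0.51206064 -0.30135098  0.038     ]
tool x [-0.99268379  0.12074308  0.        ] grip rel tool x: -0.0003564068698846332 tool y 0.00044945938368134774
```

Emit:
{"name": "step_arm", "arguments": {"series": [{"delta_pos": [0,0,4],"spin": 0,"gripper": 1},{"delta_pos": [0,0,5],"spin": 0,"gripper": 1},{"delta_pos": [0,0,5],"spin": 0,"gripper": 1},{"delta_pos": [0,0,4],"spin": 0,"gripper": 1},{"delta_pos": [0,0,2.2],"spin": 0,"gripper": 1},{"delta_pos": [0,0,1],"spin": 0,"gripper": 1},{"delta_pos": [0,0,0],"spin": 0,"gripper": 1},{"delta_pos": [0,0,0],"spin": 0,"gripper": 1}]}}

```text
time_s: 4.3
tcp_pos: [0.4717, -0.2996, 0.0106]
ee_rot: [-3.14, 0.002, 3.02]
ft_force: [-0.2, -0.4, 0.1]
opening: 0.0852
grasp_force: 0.0
```

Emit:
{"name": "step_arm", "arguments": {"series": [{"delta_pos": [0,0,0],"spin": 0,"gripper": -1},{"delta_pos": [0,0,0],"spin": 0,"gripper": -1},{"delta_pos": [0,0,0],"spin": 0,"gripper": -1},{"delta_pos": [0,0,0],"spin": 0,"gripper": -1},{"delta_pos": [0,0,0],"spin": 0,"gripper": -1},{"delta_pos": [0,0,0],"spin": 0,"gripper": -1},{"delta_pos": [0,0,0],"spin": 0,"gripper": -1},{"delta_pos": [0,0,0],"spin": 0,"gripper": -1},{"delta_pos": [0,0,0],"spin": 0,"gripper": -1},{"delta_pos": [0,0,0],"spin": 0,"gripper": -1},{"delta_pos": [0,0,0],"spin": 0,"gripper": -1},{"delta_pos": [0,0,0],"spin": 0,"gripper": -1}], "squeeze": 50}}

```text
time_s: 5.5
tcp_pos: [0.4704, -0.299, 0.0095]
ee_rot: [3.142, 0.0, 3.02]
ft_force: [-1.6, 0.7, 5.3]
opening: 0.0136
grasp_force: 53.3
```

Emit:
{"name": "step_arm", "arguments": {"series": [{"delta_pos": [0,0,-1],"spin": 0,"gripper": -1},{"delta_pos": [0,0,-3],"spin": 0,"gripper": -1},{"delta_pos": [0,0,-4],"spin": 0,"gripper": -1},{"delta_pos": [0,0,-3],"spin": 0,"gripper": -1},{"delta_pos": [0.4,1.5,-1],"spin": 0,"gripper": -1},{"delta_pos": [0.8,3,0],"spin": 0,"gripper": -1},{"delta_pos": [0.8,3,0],"spin": 0,"gripper": -1},{"delta_pos": [0.8,3,0],"spin": 0,"gripper": -1},{"delta_pos": [0.8,3,0],"spin": 0,"gripper": -1},{"delta_pos": [0.8,3,0],"spin": 0,"gripper": -1},{"delta_pos": [0.8,3,0],"spin": 0,"gripper": -1},{"delta_pos": [0.8,2,0],"spin": 0,"gripper": -1},{"delta_pos": [0.8,1,0],"spin": 0,"gripper": -1},{"delta_pos": [0,0,0],"spin": 0,"gripper": -1},{"delta_pos": [0,0,0],"spin": 0,"gripper": -1},{"delta_pos": [0,0,0],"spin": 0,"gripper": -1}]}}

```text
time_s: 7.1
tcp_pos: [0.4305, -0.0682, 0.1293]
ee_rot: [-3.141, 0.0, 3.019]
ft_force: [0.1, -0.4, -1.3]
opening: 0.013
grasp_force: 52.3
```

```bash
python3 - <<'E'
from h import *
s=ctrl.read_state(); im=ctrl.capture("wrist"); cv2.imwrite("pics/w4.png",im[:,:,::-1]); np.save("pics/s4.npy",s,allow_pickle=True)
sd=ctrl.capture("side"); cv2.imwrite("pics/sd4.png",sd[:,:,::-1])
print(s["tcp_pos"],s["ee_rot"],s["time_s"])
o=np.zeros((420,800,3),np.uint8);o[:,:400]=im[:,160:560,::-1]
o[:400,400:]=cv2.resize(sd[130:290,180:340,::-1],(400,400),interpolation=2);cv2.imwrite("pics/c4.png",o)
E
```

```text
[ 0.43054792 -0.06823211  0.12929046] [-3.14113342e+00  4.91012921e-04  3.01916395e+00] 7.1
```

View pics/c4.png

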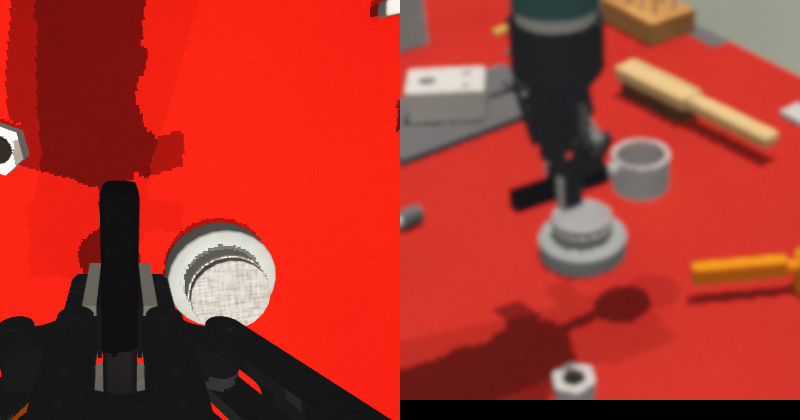

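The loupe hangs level in the grip. The pad's felt top in the wrist view is centred at about (389,293).

```bash
python3 - <<'E'
from h import *
s=np.load("pics/s4.npy",allow_pickle=True).item()
for u,v in((348,293),(430,293),(389,257),(389,293),(389,328)): print(u,v,plane("wrist",u,v,.044,s))
d=np.array([np.cos(3.0192),np.sin(3.0192)]);print("rim",s["tcp_pos"][:2]-.075*d)
# handle tilt: far end top edge
for u in((279.5),): print((ray("wrist",u,182,s)))
E
```

```text
348 293 [ 0.49472803 -0.02365464  0.044     ]
430 293 [0.50215677 0.03710081 0.044     ]
389 257 [0.46882162 0.00746148 0.044     ]
389 293 [0.4984425  0.00672393 0.044     ]
389 328 [0.52937751 0.00595365 0.044     ]
rim [ 0.50498688 -0.07738865]
(array([ 0.35147173, -0.05769437,  0.2734651 ]), array([ 0.22550227, -0.02740586, -0.97773982]))
```

Emit:
{"name": "step_arm", "arguments": {"series": [{"delta_pos": [0.3,1.5,0],"spin": 0,"gripper": -1},{"delta_pos": [0.5,2.5,0],"spin": 0,"gripper": -1},{"delta_pos": [0.5,2.5,1],"spin": 0,"gripper": -1},{"delta_pos": [0.3,1.8,2],"spin": 0,"gripper": -1},{"delta_pos": [0,0,2],"spin": 0,"gripper": -1},{"delta_pos": [0,0,1],"spin": 0,"gripper": -1},{"delta_pos": [0,0,0.6],"spin": 0,"gripper": -1},{"delta_pos": [0,0,0],"spin": 0,"gripper": -1},{"delta_pos": [0,0,0],"spin": 0,"gripper": -1},{"delta_pos": [0,0,0],"spin": 0,"gripper": -1}]}}

```text
time_s: 8.2
tcp_pos: [0.4253, 0.0165, 0.0642]
ee_rot: [-3.142, 0.002, 3.02]
ft_force: [0.6, -0.9, -2.4]
opening: 0.0131
grasp_force: 52.3
```

Emit:
{"name": "step_arm", "arguments": {"series": [{"delta_pos": [0,0,0.5],"spin": 0,"gripper": -1},{"delta_pos": [0,0,0.5],"spin": 0,"gripper": -1},{"delta_pos": [0,0,0.4],"spin": 0,"gripper": -1},{"delta_pos": [0,0,0],"spin": 0,"gripper": -1},{"delta_pos": [0,0,0],"spin": 0,"gripper": -1},{"delta_pos": [0,0,0],"spin": 0,"gripper": -1}]}}

```text
time_s: 8.8
tcp_pos: [0.4247, 0.0168, 0.0496]
ee_rot: [-3.141, 0.001, 3.02]
ft_force: [0.3, -0.1, 1.1]
opening: 0.013
grasp_force: 52.7
```

Emit:
{"name": "step_arm", "arguments": {"series": [{"delta_pos": [0,0,0.2],"spin": 0,"gripper": -1},{"delta_pos": [0,0,0.2],"spin": 0,"gripper": -1},{"delta_pos": [0,0,0],"spin": 0,"gripper": -1},{"delta_pos": [0,0,0],"spin": 0,"gripper": -1},{"delta_pos": [0,0,0],"spin": 0,"gripper": -1}]}}

```text
time_s: 9.3
tcp_pos: [0.4246, 0.0169, 0.0455]
ee_rot: [-3.142, 0.001, 3.02]
ft_force: [-0.3, -0.4, 3.4]
opening: 0.0131
grasp_force: 53.1
```

Emit:
{"name": "step_arm", "arguments": {"series": [{"delta_pos": [0,0,0.1],"spin": 0,"gripper": -1},{"delta_pos": [0,0,0],"spin": 0,"gripper": -1},{"delta_pos": [0,0,0],"spin": 0,"gripper": -1},{"delta_pos": [0,0,0],"spin": 0,"gripper": -1}]}}

```text
time_s: 9.7
tcp_pos: [0.4244, 0.0169, 0.045]
ee_rot: [-3.141, 0.0, 3.02]
ft_force: [-3.4, 0.1, 9.8]
opening: 0.013
grasp_force: 54.1
```

The pad is at its stop: about 11 N against a 4.5 N spring. I'll lift and approach the bore.

Emit:
{"name": "step_arm", "arguments": {"series": [{"delta_pos": [0,0,-0.5],"spin": 0,"gripper": -1},{"delta_pos": [0,0,-1.5],"spin": 0,"gripper": -1},{"delta_pos": [0,0,-2.5],"spin": 0,"gripper": -1},{"delta_pos": [0,0,-2.5],"spin": 0,"gripper": -1},{"delta_pos": [0,1.5,-0.8],"spin": 0,"gripper": -1},{"delta_pos": [0,3,0],"spin": 0,"gripper": -1},{"delta_pos": [0,3,0],"spin": 0,"gripper": -1},{"delta_pos": [0,3,0],"spin": 0,"gripper": -1},{"delta_pos": [0,3,0],"spin": 0,"gripper": -1},{"delta_pos": [0,3,0],"spin": 0,"gripper": -1},{"delta_pos": [0,3,0],"spin": 0,"gripper": -1},{"delta_pos": [0,3,0],"spin": 0,"gripper": -1},{"delta_pos": [0,2,0],"spin": 0,"gripper": -1},{"delta_pos": [0,0.5,0],"spin": 0,"gripper": -1},{"delta_pos": [0,0,0],"spin": 0,"gripper": -1},{"delta_pos": [0,0,0],"spin": 0,"gripper": -1},{"delta_pos": [0,0,0],"spin": 0,"gripper": -1}]}}

```text
time_s: 11.4
tcp_pos: [0.454, 0.264, 0.122]
ee_rot: [-3.141, -0.001, 3.019]
ft_force: [0.0, 0.1, -2.6]
opening: 0.013
grasp_force: 52.4
```

```bash
python3 - <<'E'
from h import *
s=ctrl.read_state(); im=ctrl.capture("wrist"); cv2.imwrite("pics/w5.png",im[:,:,::-1]); np.save("pics/s5.npy",s,allow_pickle=True)
print(s["tcp_pos"],s["ee_rot"],s["time_s"],s["ft_force"])
# predicted pixels
c=ctrl.calibration("wrist");H=np.linalg.inv(np.array(c["hand_eye"]));R=Ro.from_euler("xyz",s["ee_rot"]).as_matrix()
p=H[:3,:3]@(R.T@(np.array([.5195,.341,.05])-s["tcp_pos"]))+H[:3,3]
print(c["fx"]*p[0]/p[2]+c["cx"],c["fy"]*p[1]/p[2]+c["cy"])
o=np.zeros((420,800,3),np.uint8);o[:,:400]=im[:,160:,::-1]
u,v=int(c["fx"]*p[0]/p[2]+c["cx"]),int(c["fy"]*p[1]/p[2]+c["cy"])
print(u,v);a=im[max(v-50,0):v+50,max(u-50,0):min(u+50,560),::-1];o[:4*a.shape[0],400:400+4*a.shape[1]]=cv2.resize(a,None,fx=4,fy=4,interpolation=2)[:420,:400]
cv2.imwrite("pics/c5.png",o)
E
```

```text
[0.45399733 0.26398016 0.12196503] [-3.14077301e+00 -1.03410202e-03  3.01914057e+00] 11.4 [ 0.00888853  0.08724986 -2.61202033]
397.5286965293949 299.92352341583035
397 299
```

View pics/c5.png

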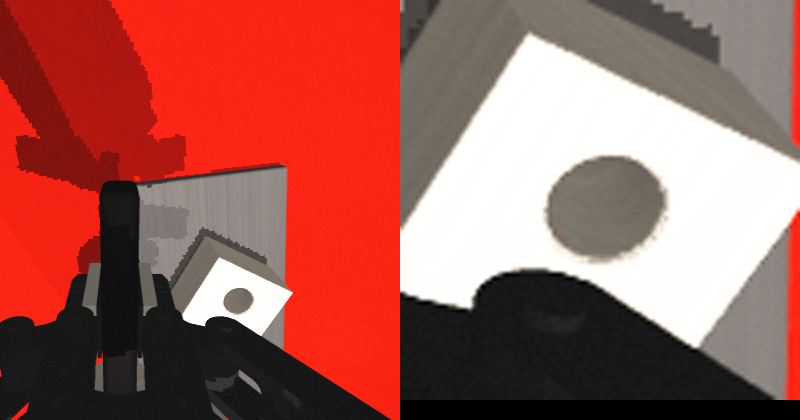

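The bore is at wrist (398.5,301), within 1–2 px of the prediction. The handle end is still at row 182, so the loupe hasn't twisted in the grip. Moving over the bore.

Emit:
{"name": "step_arm", "arguments": {"series": [{"delta_pos": [0.3,1,0],"spin": 0,"gripper": -1},{"delta_pos": [0.5,2,0],"spin": 0,"gripper": -1},{"delta_pos": [0.5,2.5,0],"spin": 0,"gripper": -1},{"delta_pos": [0.4,2,0.5],"spin": 0,"gripper": -1},{"delta_pos": [0.2,1,1],"spin": 0,"gripper": -1},{"delta_pos": [0,0,0.65],"spin": 0,"gripper": -1},{"delta_pos": [0,0,0],"spin": 0,"gripper": -1},{"delta_pos": [0,0,0],"spin": 0,"gripper": -1},{"delta_pos": [0,0,0],"spin": 0,"gripper": -1},{"delta_pos": [0,0,0],"spin": 0,"gripper": -1}]}}

```text
time_s: 12.45
tcp_pos: [0.4464, 0.3513, 0.1012]
ee_rot: [3.141, 0.001, 3.019]
ft_force: [-0.3, -1.2, -1.7]
opening: 0.0131
grasp_force: 52.3
```

```bash
python3 - <<'E'
from h import *
s=ctrl.read_state();print(s["tcp_pos"],s["ee_rot"],s["time_s"])
a=ctrl.capture("scene")[190:290,375:475,::-1];b=ctrl.capture("side")[90:190,150:250,::-1]
o=np.zeros((400,800,3),np.uint8);o[:,:400]=cv2.resize(a,(400,400),interpolation=2);o[:,400:]=cv2.resize(b,(400,400),interpolation=2)
r=.0757;y=s["ee_rot"][2];c=s["tcp_pos"]-r*np.array([np.cos(y),np.sin(y),0]);c[2]-=.0095;print("rim",c)
for n,x0,y0,ox in(("scene",375,190,0),("side",150,90,400)):
    k=ctrl.calibration(n)
    for z in(0,.034):
        P=np.array([[c[0]+.026*np.cos(t),c[1]+.026*np.sin(t),c[2]+z] for t in np.linspace(0,6.28,24)])
        q=P@np.array(k["R"]).T+k["t"]
        for w in q: cv2.circle(o,(int((k["fx"]*w[0]/w[2]+k["cx"]-x0+.5)*4)+ox,int((k["fy"]*w[1]/w[2]+k["cy"]-y0+.5)*4)),1,(0,255,0),-1)
cv2.imwrite("pics/c6.png",o)
E
```

```text
[0.44639978 0.35131353 0.1012193 ] [3.14127689e+00 5.58366071e-04 3.01932837e+00] 12.45
rim [0.52153469 0.34208116 0.0917193 ]
```

View pics/c6.png

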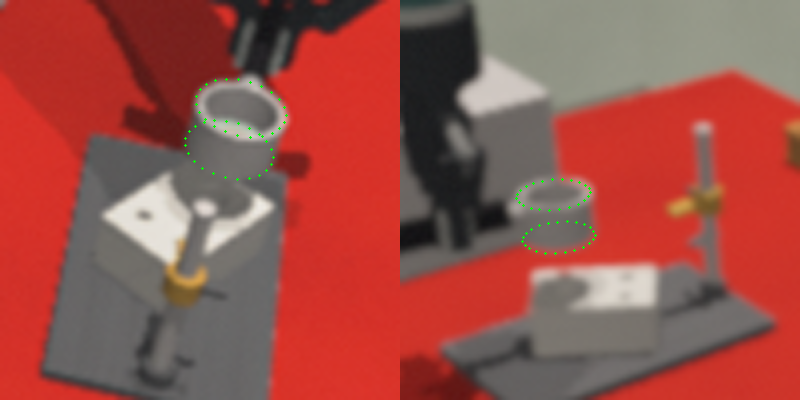

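In both views the collar outline matches the prediction to about 1 px, and the loupe is level over the bore. One small trim remains.

Emit:
{"name": "step_arm", "arguments": {"series": [{"delta_pos": [0.1,-0.1,0.06],"spin": 0,"gripper": -1},{"delta_pos": [0,0,0],"spin": 0,"gripper": -1},{"delta_pos": [0,0,0],"spin": 0,"gripper": -1},{"delta_pos": [0,0,0],"spin": 0,"gripper": -1},{"delta_pos": [0,0,0],"spin": 0,"gripper": -1},{"delta_pos": [0,0,0],"spin": 0,"gripper": -1}]}}

```text
time_s: 13.15
tcp_pos: [0.4449, 0.3509, 0.1002]
ee_rot: [3.142, 0.0, 3.02]
ft_force: [-0.2, -0.6, -0.8]
opening: 0.0134
grasp_force: 52.3
```

```bash
python3 -c "
from plant import ctrl
s=ctrl.read_state();print(s['tcp_pos'],s['ee_rot'],abs(s['dq']).max())
print(ctrl.sign_off())"
```

```text
[0.44490829 0.35094549 0.10024132] [3.14151452e+00 4.94045656e-05 3.02033180e+00] 0.0014341078928871737
the job is handed in; nothing more can be done
None
```

I handed the job in with the loupe still held steady and level over the large bore, about 1 mm off centre by my measurements and its lower rim at about 91 mm (the pointer's measured height), after pressing the wiper pad to its stop; the hand-in gave no verdict.

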